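# Prop the wet paddle board, then stand it against the wall to dry

### The arm

A 6-joint arm with a two-finger parallel gripper is mounted at the origin on the work surface. World frame = base frame: x ahead of the robot, y to its left, z up, the work surface at z = 0. Lengths are in m, angles in rad, forces in N, time in s.
With the tool pointing down it reaches from about 0.3 to 0.75 m from the base axis. Payload 8.5 kg.
Tool frame: the origin (TCP) lies at the very end of the fingers, on their centre line; the grasp point (between the pads) lies arm.tcp_to_grasp behind it (arm.tcp_to_grasp is the distance from the TCP to the grasp point, in m); x points along the fingers, y is the direction in which the jaws open and shut, and the axes are right-handed (so a half turn about x gives the same grasp; the last joint's range is limited). The gripper opens to 85 mm and grips with 20 to 120 N. Pads are 22 mm wide; open, the fingers measure 114 mm over their backs; the gripper's body (76 mm by 85 mm) begins 54 mm behind the grasp point. The pads swing forward as they close: fully open they stand 13 mm farther back than shut.
Start: joints at [1.129, 0.381, 1.297, -0, 1.464, -0.215], TCP at [0.124, 0.536, 0.231] pointing down, gripper open.
Joint ranges: [-3.11, 3.11], [-0.89, 2.33], [0.22, 2.48], [-1.42, 4.56], [0.17, 2.85], [-2.88, 2.88]. Speed limits (rad/s): [2.39, 2.39, 3.14, 3.14, 3.14, 3.14].

### API

Orientations are given as a 3x3 rotation matrix whose columns are the frame's x, y, z axes.
In Python, from cell import arm, optics, job gives the robot as it stands. The module is installed in compiled form; this text tells all that it offers.
- The arm moves only by the tool send_rows, never from a script. Its argument "moves" is a list of rows, each an object with "jaw": the opening, from 0 (shut) to 1 (fully open); "offset": the shift along the world's x, y, z as a fraction of full scale, a list of three; "rot": the turn, a rotation vector about the world's x, y, z as a fraction of full scale, a list of three. In form: [{"jaw": jaw, "offset": [x, y, z], "rot": [rx, ry, rz]}, ...]. A call has 1 to 10 rows; each row is the pose to reach, as a shift and turn from the pose commanded when the call began, turning the shorter way round; what a row does not reach only later rows make up. Full scale, the value 1, is 0.2 m for a shift and 180 degrees for a turn. A row lasts 1/12 s, in which the tool goes at most 41.7 mm and 7.16 degrees, less where a joint would pass 70% of its speed; a pose out of reach is approached as far as the arm can. A call with a number of a shift or a turn outside -1 to 1 is refused whole. A call with a gripper value outside its range is refused whole. The fingers move at their own pace and stop on an object; the grip force is fixed at half the most. Time passes only in rows, so rows that repeat a pose let the fingers close. It gives the time, the measured TCP pose, the force and the opening at its end, in the units of the state.
- arm.get_obs(): the state, without advancing time (a new reading comes with each control period).
- optics.camera(name): name is "scene" or "top"; returns the picture (400x640x3 uint8, red, green, blue); there is no depth.
- optics.calibration(name): a dict with "fx", "fy", "cx", "cy" (pixels), "origin" and "rotation" of the camera in the world. Camera axes: x right, y down, z forward; pixel columns grow to the right and rows downward; lengths in m; the calibration is good to about 2 mm. A picture is of the moment at which its call begins. calibration takes no time and is no camera call.
- job.job_done(): hands the job in, once; it reports no verdict.
The state is a dict: "clock": time; "q": joint angles; "qd": joint speeds; "joint_efforts": joint torques, N m; "ee_pos": TCP position; "tool_rot": TCP orientation; "contact_force": force on the tool from outside, world axes, zero at the start; "moment": the same for the moment, N m; "opening": finger opening in m.
Only numpy, scipy, OpenCV 4.12 (cv2) and the standard library are available. Lean on these libraries where they do the work, as an engineer would, in place of code of your own. Each camera call takes 0.05 s, during which the arm holds its last target.

### The job

The wet little paddle board lies flat on the mat. First prop it slanting over the low copper pipe, handle end up, its bottom end behind that pipe's own low batten, and let go of it; then take it again at another angle and stand it steeply against the tiled wall to dry, handle end up and square to the wall, its bottom end snug against the wall's batten so that it cannot slip, and let go. Leave the bottles, pipe key and brush where they are.

Things in the scene. Friction and masses are not known exactly. Their poses are not given: they have to be found in the camera images.
- board: Plain wooden paddle board, 195 mm long, 12 thick, about 85 g: blade 135 x 60 mm, then a handle 60 x 26 mm with a hole. Origin: centre of the blade's underside; x lengthwise to the handle, y across, z out of the upper face. Blade x -67.5..67.5, handle 67.5..127.5, centre of mass x = 16 mm. Starts flat on the rubber mat, whose top is 4 mm above the work surface; handle roughly towards the wall.
- board_foot (a point): Middle of the blade's free end (the board's bottom end when it stands), at half thickness; axes as the board's.
- board_tip (a point): Middle of the handle's free end (the board's top when it stands), at half thickness; axes as the board's.
- wall: Fixed upright tiled wall piece, 300 mm wide, 210 mm high (a look-only trim adds 12 mm on top). Origin at the middle of the face that the board leans on, at mat level; x along the face, z up, y into the wall: the board stands on the -y side. Standing with its foot against the batten, it slopes about 71 degrees from level.
- wall_batten (a point): The wall's batten: a fixed wooden strip 200 mm long along the wall, 12 mm wide, 12 mm high. This point is the middle of the bottom of its wall-side edge, at mat level, 75 mm in front of the wall face; axes as the wall's. The board's bottom end goes between it and the wall, touching it.
- pipe_rest: Fixed horizontal copper pipe, 24 mm thick, 200 mm long, on a leg at each end. Origin on the mat under the pipe's middle; x along the pipe, z up, y towards the wall; pipe axis 53 mm above the mat. The propped board lies over its middle, handle pointing to the wall, sloping about 31 degrees from level when its foot touches the pipe's batten.
- pipe_batten (a point): The pipe's own batten: a fixed wooden strip 160 mm long parallel to the pipe, 12 mm wide, 12 mm high. This point is the middle of the bottom of its pipe-side edge, at mat level, 118 mm from the pipe's axis on the side away from the wall; axes as the pipe's. The propped board's bottom end goes on its pipe side, close to it.
- bottle_a: Lime spray bottle standing upright, 66 mm across, 192 mm high, loose and empty; origin under its centre. Leave it.
- bottle_b: White spray bottle, same shape; origin under its centre. Leave it.
- pipe_key: Chrome T-shaped pipe key lying flat, 130 mm long, its bar 80 mm; origin under the middle of its shaft. Leave it.
- brush: Compact tile grout brush, 110 x 30 mm, 61 mm high with its bow handle; origin under its centre. Leave it.

How it is judged:
On the way:
1. the board rests slanting over the pipe, handle end up, bottom end on the mat behind the pipe's batten, and is let go (y of board_foot in the frame of pipe_rest between -0.119 and -0.09 m and z of board_foot in the frame of pipe_rest below 0.015 m and x of board_foot in the frame of pipe_rest between -0.08 and 0.08 m and z of board_tip in the frame of pipe_rest between 0.08 and 0.15 m and y of board_tip in the frame of pipe_rest above 0.02 m and contact force between board and pipe_rest above 0.05 N and contact force between the fingers and board below 0.05 N and linear speed of board below 0.02 m/s and angular speed of board below 0.15 rad/s), for 0.3 s.
At the end, for the whole second after the job is handed in: Board leans on the wall, handle end up: bottom end on the mat, at most 9 mm clear of the batten on its wall side; handle end within about 10 mm of the wall and over 165 mm up; width parallel to the wall within 0.2 rad; at rest and released (y of board_foot in the frame of wall between -0.076 and -0.06 m and z of board_foot in the frame of wall below 0.012 m and x of board_foot in the frame of wall between -0.1 and 0.1 m and y of board_tip in the frame of wall above -0.016 m and z of board_tip in the frame of wall above 0.165 m and angle between the y axis of board and the x axis of wall, either way round below 0.2 rad and contact force between board and wall above 0.05 N and contact force between the fingers and board below 0.05 N and linear speed of board below 0.02 m/s and angular speed of board below 0.15 rad/s); the robot touches nothing.
It fails at once if a bystander (bottle, pipe key or brush) is moved more than 30 mm (distance of any of bottle_a, bottle_b, pipe_key, brush from where it was at the start of the episode above 0.03 m).
It also fails if it takes over 64 s, if anything falls off the work surface, if the arm or the gripper's body presses on something with over 40 N, if the wrist force passes 120 N, or if a joint passes its speed limit or range.

## Working session

There is one attempt and no reset: what is moved stays moved. The work goes in short steps, Python scripts to look and compute and a tool call to move; the robot and the scene stay as the last step left them, time stands still between calls to the robot, and variables do not carry over. Pictures are saved under pics/ and viewed, and the job is handed in when it is done.

Besides the shell and the picture viewer there is one more tool, called after ">>>" as name([rows], argument=value, ...), one row to a line, values as JSON. send_rows: Moves the arm, as the interface text tells. Shift numbers are shares of 0.2 m and turn numbers shares of 180 degrees, none past 1 either way. Its arguments: {"type":"object","properties":{"moves":{"type":"array"}},"required":["moves"]}

```bash
mkdir -p pics
python3 - <<'E'
from cell import arm, optics, job
import cv2
for n in ("scene","top"):
    im=optics.camera(n); cv2.imwrite(f"pics/{n}0.png",im[:,:,::-1])
    print(n,optics.calibration(n))
print(arm.get_obs(), arm.tcp_to_grasp)
E
```

```text
scene {'fx': 394.4585609749795, 'fy': 394.4585609749795, 'cx': 324.4309943046327, 'cy': 198.59758364415296, 'origin': array([ 1.41810874, -0.25535004,  0.6046814 ]), 'rotation': array([[ 0.30342266,  0.54218777, -0.78356053],
       [ 0.9528293 , -0.17881079,  0.24524076],
       [-0.00714254, -0.82101104, -0.57086764]])}
top {'fx': 375.9418396377355, 'fy': 375.9418396377355, 'cx': 322.1635790766938, 'cy': 201.95334722809594, 'origin': array([0.57927168, 0.00592366, 0.96586981]), 'rotation': array([[-0.01412039, -0.99810172,  0.05994648],
       [-0.99936463,  0.01212528, -0.03351588],
       [ 0.03272539, -0.06038165, -0.99763876]])}
{'clock': 0.1, 'q': array([ 1.12871579e+00,  3.81149508e-01,  1.29816019e+00, -1.41012368e-05,
        1.46360910e+00, -2.15274657e-01]), 'qd': array([ 5.00371010e-04, -1.30414354e-03, -5.27008621e-04,  8.69947013e-04,
       -9.53091605e-05, -6.58524740e-04]), 'joint_efforts': array([ 3.26882371e-03, -4.49225450e+01, -2.31656188e+01, -9.76381421e-05,
        3.64523512e-03,  6.60937843e-06]), 'ee_pos': array([0.12355404, 0.53567361, 0.23077067]), 'tool_rot': array([[-5.54676466e-04,  2.24864524e-01,  9.74389880e-01],
       [-1.20464455e-03,  9.74389172e-01, -2.24865047e-01],
       [-9.99999121e-01, -1.29852080e-03, -2.69588919e-04]]), 'contact_force': array([-0.30425271, -0.61291906, -0.14470209]), 'moment': array([-0.04669664,  0.03409262,  0.03905795]), 'opening': 0.08579883255697866} 0.0187
```

View pics/scene0.png

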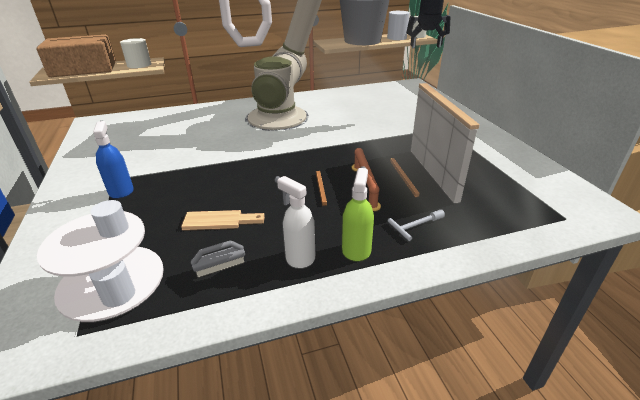

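View pics/top0.png

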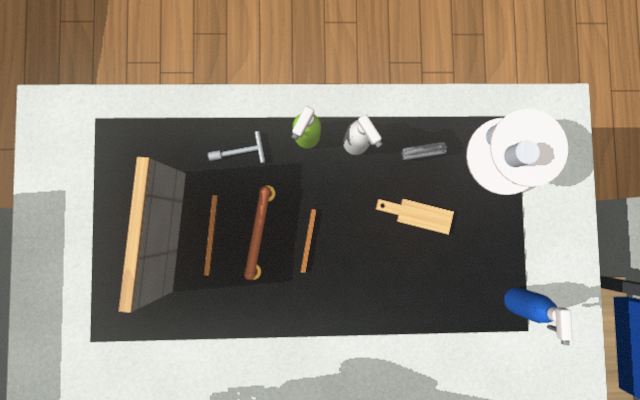

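The top view shows the board at about px (377–453, 200–233), handle to the left. The pipe runs from (267,192) to (250,275), with its batten near x≈309. The wall batten is at x≈211, and the wall is at px 120–185. I'll enlarge these areas to measure them.

Run:
```python
import cv2
im=cv2.imread("pics/top0.png")
def crop(n,x0,y0,x1,y1,s):
    c=cv2.resize(im[y0:y1,x0:x1],None,fx=s,fy=s,interpolation=cv2.INTER_CUBIC)
    for x in range((x0+9)//10*10,x1,10):
        cv2.line(c,((x-x0)*s,0),((x-x0)*s,4 if x%50 else 14),(0,255,255),1)
        if x%20==0: cv2.putText(c,str(x),((x-x0)*s,22),0,.35,(0,255,255),1)
    for y in range((y0+9)//10*10,y1,10):
        cv2.line(c,(0,(y-y0)*s),(4,(y-y0)*s),(0,255,255),1)
        if y%20==0: cv2.putText(c,str(y),(6,(y-y0)*s+4),0,.35,(0,255,255),1)
    cv2.imwrite(n,c)
crop("pics/c1.png",365,190,465,245,8)
crop("pics/c2.png",190,170,330,290,5)
crop("pics/c3.png",110,145,230,325,3)
```

```text
(no output)
```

View pics/c1.png

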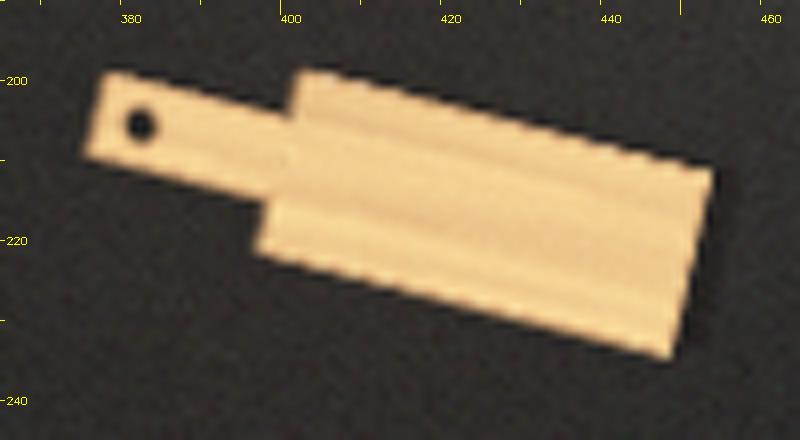

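View pics/c2.png

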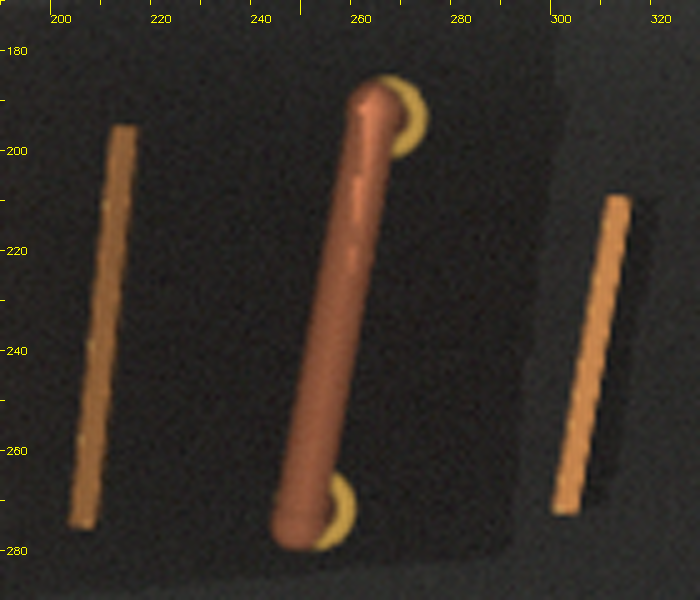

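View pics/c3.png

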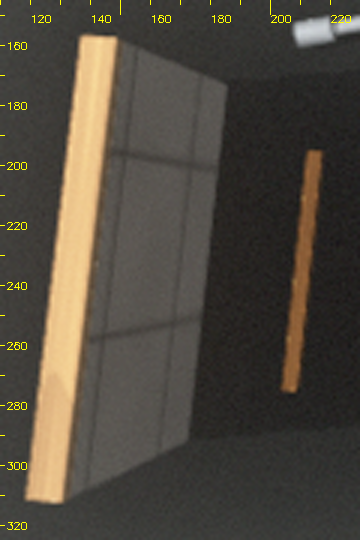

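```bash
cat > h.py <<'E'
import numpy as np, cv2
from cell import arm, optics, job
C={n:optics.calibration(n) for n in("scene","top")}
def back(n,p,z):
    c=C[n];p=np.atleast_2d(np.array(p,float))
    d=np.c_[(p[:,0]-c['cx'])/c['fx'],(p[:,1]-c['cy'])/c['fy'],np.ones(len(p))]@np.array(c['rotation']).T
    return c['origin']+d*((z-c['origin'][2])/d[:,2])[:,None]
def proj(n,P):
    c=C[n];q=(np.atleast_2d(P)-c['origin'])@np.array(c['rotation'])
    return np.c_[q[:,0]/q[:,2]*c['fx']+c['cx'],q[:,1]/q[:,2]*c['fy']+c['cy']]
def cp(p,x0,y0,s): return (np.array(p,float)+.5)/s-.5+[x0,y0]
E
python3 - <<'E'
from h import *
np.set_printoptions(precision=4,suppress=True)
b=back('top',cp([(105,70),(83,155),(297,68),(255,252),(713,170),(668,358)],365,190,8),.016)
print(b); 
print("len",np.linalg.norm(b[:2].mean(0)-b[4:].mean(0)),"w",np.linalg.norm(b[0]-b[1]),np.linalg.norm(b[2]-b[3]),np.linalg.norm(b[4]-b[5]))
d=b[:2].mean(0)-b[4:].mean(0);print("board yaw",np.arctan2(d[1],d[0]),"foot",b[4:].mean(0),"tip",b[:2].mean(0),"bladectr",b[2:].mean(0))
pb=back('top',cp([(607,195),(631,197),(577,515),(553,514)],190,170,5),.016); print("pbatten",pb,pb.mean(0)); d=(pb[0]+pb[1]-pb[2]-pb[3])[:2]/2;print(np.hypot(*d),np.arctan2(d[1],d[0]))
wb=back('top',cp([(111,126),(137,127),(96,528),(69,528)],190,170,5),.016); print("wbatten",wb,wb.mean(0)); d=(wb[0]+wb[1]-wb[2]-wb[3])[:2]/2;print(np.hypot(*d),np.arctan2(d[1],d[0]))
w=back('top',cp([(228,86),(189,439)],110,145,3),.004); print("wall",w,w.mean(0)); d=w[0]-w[1];print(np.hypot(*d[:2]),np.arctan2(d[1],d[0]))
p=back('top',cp([(374,87),(299,545)],190,170,5),.057); print("pipe",p,p.mean(0)); d=p[0]-p[1];print(np.hypot(*d[:2]),np.arctan2(d[1],d[0]))
for n,y,z in(("t",[(118,300)],0),):pass
print("bottles base approx")
E
```

```text
[[ 0.6439 -0.1676  0.016 ]
 [ 0.6169 -0.1599  0.016 ]
 [ 0.6438 -0.2292  0.016 ]
 [ 0.5854 -0.2141  0.016 ]
 [ 0.6096 -0.3623  0.016 ]
 [ 0.5499 -0.3457  0.016 ]]
len 0.1968856386384384 w 0.028043696151286768 0.060320265076393674 0.06194996074713342
board yaw 1.310295622935074 foot [ 0.5797 -0.354   0.016 ] tip [ 0.6304 -0.1637  0.016 ] bladectr [ 0.5972 -0.2878  0.016 ]
pbatten [[ 0.6199  0.0025  0.016 ]
 [ 0.6187 -0.0096  0.016 ]
 [ 0.4599  0.0194  0.016 ]
 [ 0.4606  0.0314  0.016 ]] [0.5398 0.0109 0.016 ]
0.16163225396642142 -0.18051148762297792
wbatten [[0.6577 0.251  0.016 ]
 [0.6571 0.2381 0.016 ]
 [0.4579 0.2577 0.016 ]
 [0.4581 0.271  0.016 ]] [0.5577 0.2545 0.016 ]
0.20036145510946587 -0.09888995844313371
wall [[0.7143 0.3203 0.004 ]
 [0.4189 0.3501 0.004 ]] [0.5666 0.3352 0.004 ]
0.2968546989696145 -0.10072196988443836
pipe [[0.6718 0.1146 0.057 ]
 [0.4533 0.1511 0.057 ]] [0.5626 0.1328 0.057 ]
0.22148615491689078 -0.16596287610702387
bottles base approx
```

Measurements agree with the given sizes: board 197 mm long, battens 162 and 200 mm, and the pipe and wall origins match two ways. Now I'll move over to the board.

>>> send_rows([
  {"jaw": 1, "offset": [0.59, -1, 0], "rot": [0, 0, -0.13]},
  {"jaw": 1, "offset": [0.59, -1, 0], "rot": [0, 0, -0.13]},
  {"jaw": 1, "offset": [0.59, -1, 0], "rot": [0, 0, -0.13]},
  {"jaw": 1, "offset": [0.59, -1, 0], "rot": [0, 0, -0.13]},
  {"jaw": 1, "offset": [0.59, -1, 0], "rot": [0, 0, -0.13]},
  {"jaw": 1, "offset": [0.59, -1, 0], "rot": [0, 0, -0.13]},
])

```text
clock: 0.6
ee_pos: [0.2425, 0.3331, 0.2311]
tool_rot: [[-0.0, 0.595, 0.804], [-0.001, 0.804, -0.595], [-1.0, -0.001, 0.0]]
contact_force: [-0.3, 0.7, 0.6]
opening: 0.0858
```

>>> send_rows([
  {"jaw": 1, "offset": [0.59, -1, 0], "rot": [0, 0, -0.13]},
  {"jaw": 1, "offset": [0.59, -1, 0], "rot": [0, 0, -0.13]},
  {"jaw": 1, "offset": [0.59, -1, 0], "rot": [0, 0, -0.13]},
  {"jaw": 1, "offset": [0.59, -1, 0], "rot": [0, 0, -0.13]},
  {"jaw": 1, "offset": [0.59, -1, 0], "rot": [0, 0, -0.13]},
  {"jaw": 1, "offset": [0.59, -1, 0], "rot": [0, 0, -0.13]},
])

```text
clock: 1.1
ee_pos: [0.361, 0.1329, 0.2313]
tool_rot: [[0.0, 0.866, 0.501], [-0.001, 0.501, -0.866], [-1.0, -0.0, 0.001]]
contact_force: [0.8, 0.3, 0.4]
opening: 0.0854
```

>>> send_rows([
  {"jaw": 1, "offset": [0.59, -1, 0], "rot": [0, 0, -0.13]},
  {"jaw": 1, "offset": [0.59, -1, 0], "rot": [0, 0, -0.13]},
  {"jaw": 1, "offset": [0.59, -1, 0], "rot": [0, 0, -0.13]},
  {"jaw": 1, "offset": [0.59, -1, 0], "rot": [0, 0, -0.13]},
  {"jaw": 1, "offset": [0.59, -1, 0], "rot": [0, 0, -0.13]},
  {"jaw": 1, "offset": [0.59, -1, 0], "rot": [0, 0, -0.13]},
])

```text
clock: 1.6
ee_pos: [0.479, -0.0677, 0.2308]
tool_rot: [[-0.0, 0.993, 0.116], [-0.0, 0.116, -0.993], [-1.0, -0.0, 0.0]]
contact_force: [0.3, -0.9, 0.0]
opening: 0.0853
```

>>> send_rows([
  {"jaw": 1, "offset": [0.59, -1, -0.3], "rot": [0, 0, -0.13]},
  {"jaw": 1, "offset": [0.59, -1, -0.3], "rot": [0, 0, -0.13]},
  {"jaw": 1, "offset": [0.59, -1, -0.3], "rot": [0, 0, -0.13]},
  {"jaw": 1, "offset": [0.59, -1, -0.3], "rot": [0, 0, -0.13]},
  {"jaw": 1, "offset": [0.59, -1, -0.3], "rot": [0, 0, -0.13]},
  {"jaw": 1, "offset": [0.59, -1, -0.3], "rot": [0, 0, -0.13]},
  {"jaw": 1, "offset": [0.59, -1, -0.3], "rot": [0, 0, -0.13]},
  {"jaw": 1, "offset": [0.59, -1, -0.3], "rot": [0, 0, -0.13]},
])

```text
clock: 2.27
ee_pos: [0.5955, -0.265, 0.1695]
tool_rot: [[-0.002, 0.958, -0.287], [0.002, -0.287, -0.958], [-1.0, -0.003, -0.001]]
contact_force: [-0.5, -0.0, 0.4]
opening: 0.0852
```

Run:
```python
from h import *
o=arm.get_obs(); print(o['clock'],o['ee_pos'],o['tool_rot'].round(4),o['q'].round(3))
y=o['tool_rot'][:,1]; print("dpos/0.2",(np.array([.601,-.274,.09])-o['ee_pos'])/.2,"drot",(-.2605-np.arctan2(y[1],y[0]))/np.pi)
# bottles rough: scene base pixels
print(back('scene',[(357,258),(299,264),(405,228),(218,268)],.004))
```

```text
2.2667 [ 0.59548632 -0.2650373   0.16949625] [[-2.200e-03  9.579e-01 -2.871e-01]
 [ 1.700e-03 -2.871e-01 -9.579e-01]
 [-1.000e+00 -2.600e-03 -9.000e-04]] [-0.6    0.606  1.085  0.     1.453 -0.309]
dpos/0.2 [ 0.02756842 -0.04481352 -0.39748124] drot 0.009756066262310757
[[ 0.83318686  0.00129576  0.004     ]
 [ 0.81173728 -0.12428279  0.004     ]
 [ 0.77224919  0.14906829  0.004     ]
 [ 0.76973418 -0.29181558  0.004     ]]
```

>>> send_rows([
  {"jaw": 1, "offset": [0.03, -0.04, -0.2], "rot": [0, 0, 0.01]},
  {"jaw": 1, "offset": [0.03, -0.04, -0.4], "rot": [0, 0, 0.01]},
  {"jaw": 1, "offset": [0.03, -0.04, -0.55], "rot": [0, 0, 0.01]},
  {"jaw": 1, "offset": [0.03, -0.04, -0.7], "rot": [0, 0, 0.01]},
  {"jaw": 1, "offset": [0.03, -0.04, -0.78], "rot": [0, 0, 0.01]},
  {"jaw": 1, "offset": [0.03, -0.04, -0.83], "rot": [0, 0, 0.01]},
  {"jaw": 1, "offset": [0.03, -0.04, -0.83], "rot": [0, 0, 0.01]},
])

```text
clock: 2.85
ee_pos: [0.6009, -0.2707, 0.004]
tool_rot: [[-0.003, 0.967, -0.255], [0.002, -0.255, -0.967], [-1.0, -0.003, -0.001]]
contact_force: [-0.0, 0.2, -1.0]
opening: 0.0851
```

Run:
```python
from h import *
o=arm.get_obs(); print(o['clock'],o['ee_pos'],o['tool_rot'].round(4),o['contact_force'])
im=optics.camera("scene")[160:280,120:320]; cv2.imwrite("pics/g1.png",cv2.resize(im[:,:,::-1],None,fx=4,fy=4,interpolation=2))
```

```text
2.85 [ 0.60087579 -0.27071317  0.00403966] [[-0.0025  0.9671 -0.2545]
 [ 0.0018 -0.2545 -0.9671]
 [-1.     -0.0029 -0.0011]] [-0.04550365  0.1528811  -1.01917119]
```

View pics/g1.png

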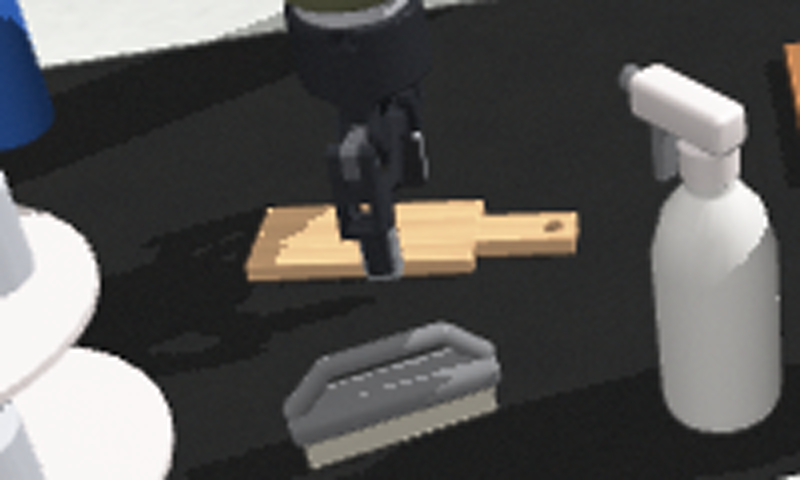

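The fingers straddle the blade near crop (370,240), with the near finger just outside its edge. I'll close, going 2 mm lower.

>>> send_rows([
  {"jaw": 1, "offset": [0, 0, -0.01], "rot": [0, 0, 0]},
  {"jaw": 0.5, "offset": [0, 0, -0.01], "rot": [0, 0, 0]},
  {"jaw": 0, "offset": [0, 0, -0.01], "rot": [0, 0, 0]},
  {"jaw": 0, "offset": [0, 0, -0.01], "rot": [0, 0, 0]},
  {"jaw": 0, "offset": [0, 0, -0.01], "rot": [0, 0, 0]},
  {"jaw": 0, "offset": [0, 0, -0.01], "rot": [0, 0, 0]},
  {"jaw": 0, "offset": [0, 0, -0.01], "rot": [0, 0, 0]},
])

```text
clock: 3.48
ee_pos: [0.6023, -0.2724, 0.0051]
tool_rot: [[0.002, 0.967, -0.255], [-0.001, -0.255, -0.967], [-1.0, 0.002, 0.001]]
contact_force: [-0.5, 0.8, 6.1]
opening: 0.0578
```

>>> send_rows([
  {"jaw": 0, "offset": [0, 0, 0.15], "rot": [0, 0, 0]},
  {"jaw": 0, "offset": [0, 0, 0.3], "rot": [0, 0, 0]},
  {"jaw": 0, "offset": [0, 0, 0.45], "rot": [0, 0, 0]},
  {"jaw": 0, "offset": [0, 0, 0.6], "rot": [0, 0, 0]},
  {"jaw": 0, "offset": [0, 0, 0.6], "rot": [0, 0, 0]},
  {"jaw": 0, "offset": [0, 0, 0.6], "rot": [0, 0, 0]},
])

```text
clock: 3.98
ee_pos: [0.6022, -0.2724, 0.1255]
tool_rot: [[0.003, 0.967, -0.255], [-0.002, -0.255, -0.967], [-1.0, 0.004, 0.001]]
contact_force: [0.4, -0.8, -0.8]
opening: 0.0581
```

Run:
```python
from h import *
o=arm.get_obs(); print(o['clock'],o['ee_pos'],o['tool_rot'].round(4),o['contact_force'])
im=optics.camera("scene")[130:280,120:320]; a=cv2.resize(im[:,:,::-1],None,fx=4,fy=4,interpolation=2);cv2.imwrite("pics/g2.png",a)
im=optics.camera("top")[150:275,340:500]; cv2.imwrite("pics/g2t.png",cv2.resize(im[:,:,::-1],None,fx=5,fy=4.0,interpolation=2))
```

```text
3.9833 [ 0.60219327 -0.27243445  0.12551168] [[ 0.0034  0.9668 -0.2553]
 [-0.0024 -0.2553 -0.9669]
 [-1.      0.0039  0.0014]] [ 0.38128235 -0.7783462  -0.77073715]
```

View pics/g2.png

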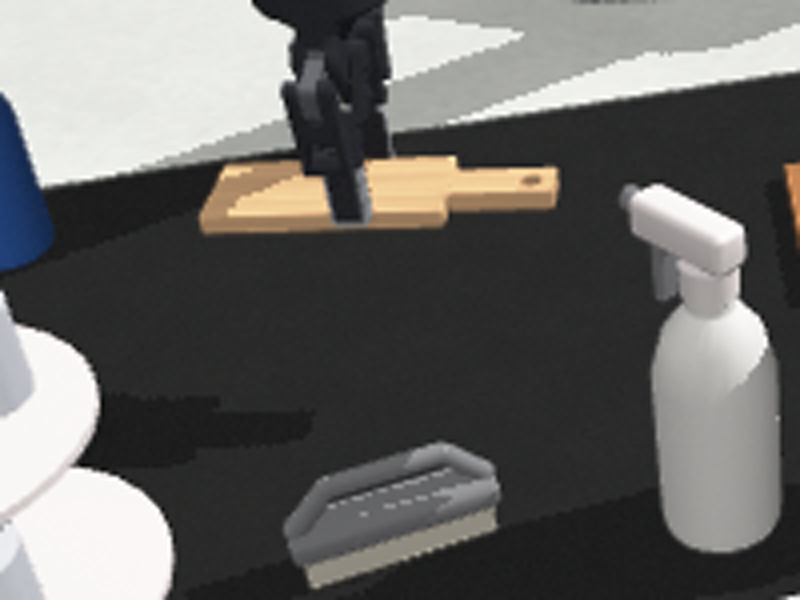

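```bash
cat >> h.py <<'E'
def board_pts(foot_under,xb,zb):
    yb=np.cross(zb,xb); P=[]
    for s,w in((0,.03),(.135,.03),(.135,.013),(.195,.013),(.195,-.013),(.135,-.013),(.135,-.03),(0,-.03)):
        P.append(foot_under+s*xb+w*yb)
    P=np.array(P); return P, P+.012*zb
def overlay(n,img,foot_under,xb,zb,col=(0,0,255),s=4,box=None):
    lo,hi=board_pts(foot_under,xb,zb); x0,y0,x1,y1=box
    c=cv2.resize(img[y0:y1,x0:x1,::-1],None,fx=s,fy=s,interpolation=cv2.INTER_CUBIC)
    for P,cl in((lo,(255,0,0)),(hi,col)):
        q=(proj(n,P)-[x0,y0]+.5)*s-.5
        cv2.polylines(c,[q.round().astype(int)],True,cl,1)
    return c
E
python3 - <<'E'
from h import *
o=arm.get_obs(); R=o['tool_rot']; xb=-R[:,2]; zb=-R[:,0]; 
fu=o['ee_pos']-.0837*xb-.0011*zb
for n,b in(("scene",(120,130,320,280)),("top",(340,150,500,275))):
    cv2.imwrite(f"pics/ov_{n}.png",overlay(n,optics.camera(n),fu,xb,zb,box=b))
E
```

```text
(no output)
```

View pics/ov_scene.png

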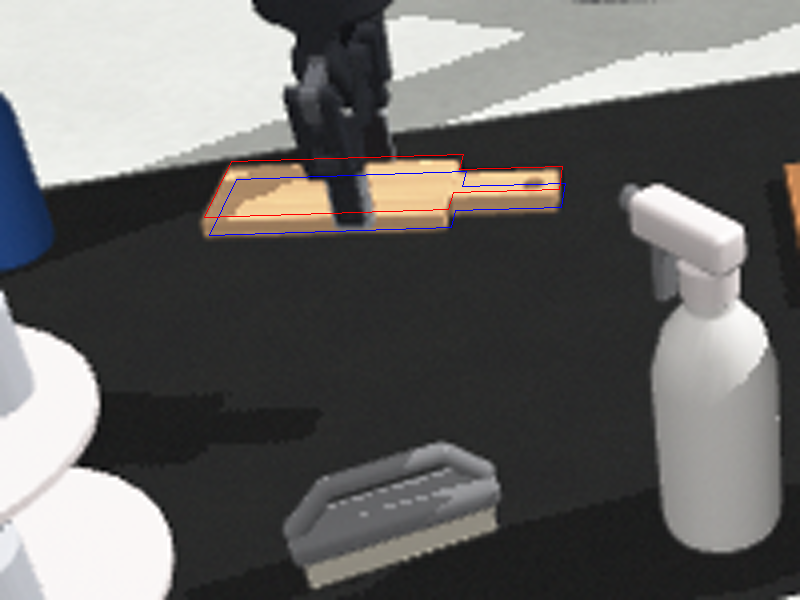

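View pics/ov_top.png

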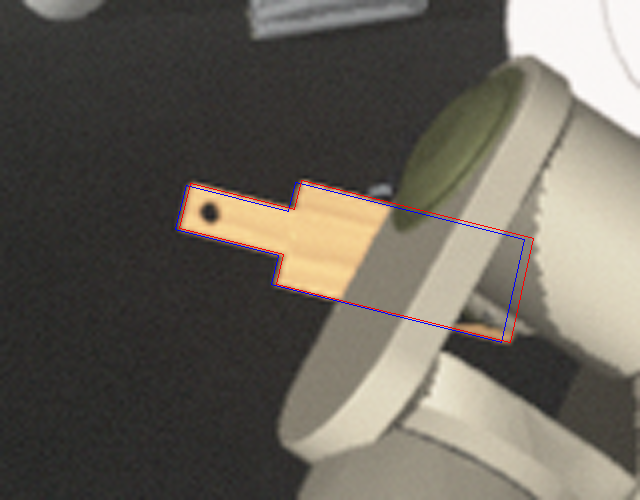

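```bash
cat >> h.py <<'E'
from scipy.spatial.transform import Rotation as Ro
from scipy.optimize import brentq
PY=-.174; WY=-.100
PO=np.array([.5615,.133,.004]); WO=np.array([.5658,.3351,.004])
def fr(yaw): return np.array([np.cos(yaw),np.sin(yaw),0]),np.array([-np.sin(yaw),np.cos(yaw),0])
Z=np.array([0,0,1.])
def board_axes(yaw,th):
    ex,ey=fr(yaw); xb=np.cos(th)*ey+np.sin(th)*Z; zb=-np.sin(th)*ey+np.cos(th)*Z
    return xb,zb
def delta(o,pos,R):
    return (pos-o['ee_pos'])/.2, Ro.from_matrix(R@o['tool_rot'].T).as_rotvec()/np.pi
E
python3 - <<'E'
from h import *
np.set_printoptions(precision=4,suppress=True)
yF,zF,g=-.108,.002,.002
f=lambda t:((0-yF)*np.sin(t)-(.053-zF)*np.cos(t))-(.012+g)
th=brentq(f,.3,.9); print(np.degrees(th))
xb,zb=board_axes(PY,th); ex,ey=fr(PY)
F=PO+yF*ey+zF*Z
o=arm.get_obs()
R=np.c_[-zb,np.cross(-xb,-zb),-xb]
tcp=F+.0837*xb+.0011*zb
print(tcp,R); print(delta(o,tcp,R)); print(delta(o,tcp+[0,0,.08],R))
E
```

```text
32.00926110068439
[0.555  0.096  0.0513] [[ 0.0918  0.9849 -0.1468]
 [ 0.5221 -0.1731 -0.8352]
 [-0.848   0.     -0.5301]]
(array([-0.2307,  1.8386, -0.3527]), array([ 0.1733, -0.0389,  0.0259]))
(array([-0.2307,  1.8386,  0.0473]), array([ 0.1733, -0.0389,  0.0259]))
```

>>> send_rows([
  {"jaw": 0, "offset": [-0.02, 0.1, 0.15], "rot": [0.035, -0.008, 0.005]},
  {"jaw": 0, "offset": [-0.05, 0.25, 0.25], "rot": [0.07, -0.016, 0.01]},
  {"jaw": 0, "offset": [-0.07, 0.45, 0.3], "rot": [0.105, -0.023, 0.016]},
  {"jaw": 0, "offset": [-0.09, 0.65, 0.3], "rot": [0.14, -0.031, 0.021]},
  {"jaw": 0, "offset": [-0.11, 0.8, 0.3], "rot": [0.173, -0.039, 0.026]},
  {"jaw": 0, "offset": [-0.12, 0.9, 0.3], "rot": [0.173, -0.039, 0.026]},
  {"jaw": 0, "offset": [-0.12, 0.95, 0.3], "rot": [0.173, -0.039, 0.026]},
  {"jaw": 0, "offset": [-0.12, 0.95, 0.3], "rot": [0.173, -0.039, 0.026]},
])

```text
clock: 4.85
ee_pos: [0.5774, -0.0805, 0.183]
tool_rot: [[0.093, 0.985, -0.146], [0.52, -0.173, -0.836], [-0.849, 0.002, -0.529]]
contact_force: [0.1, 0.2, -0.4]
opening: 0.058
```

>>> send_rows([
  {"jaw": 0, "offset": [-0.03, 0.15, 0], "rot": [0, 0, 0]},
  {"jaw": 0, "offset": [-0.05, 0.35, -0.03], "rot": [0, 0, 0]},
  {"jaw": 0, "offset": [-0.08, 0.55, -0.06], "rot": [0, 0, 0]},
  {"jaw": 0, "offset": [-0.1, 0.72, -0.1], "rot": [0, 0, 0]},
  {"jaw": 0, "offset": [-0.11, 0.84, -0.2], "rot": [0, 0, 0]},
  {"jaw": 0, "offset": [-0.11, 0.89, -0.3], "rot": [0, 0, 0]},
  {"jaw": 0, "offset": [-0.11, 0.89, -0.4], "rot": [0, 0, 0]},
  {"jaw": 0, "offset": [-0.11, 0.89, -0.45], "rot": [0, 0, 0]},
  {"jaw": 0, "offset": [-0.11, 0.89, -0.45], "rot": [0, 0, 0]},
])

```text
clock: 5.6
ee_pos: [0.5555, 0.0954, 0.0915]
tool_rot: [[0.092, 0.985, -0.148], [0.52, -0.174, -0.836], [-0.849, -0.0, -0.528]]
contact_force: [-0.0, -0.0, -1.2]
opening: 0.0582
```

```bash
cat > chk.py <<'E'
from h import *
import sys
np.set_printoptions(precision=4,suppress=True)
tag,off,dep=sys.argv[1],float(sys.argv[2]),float(sys.argv[3])
o=arm.get_obs(); R=o['tool_rot']; xb=-R[:,2]; zb=-R[:,0]
fu=o['ee_pos']-off*xb-dep*zb; fm=fu+.006*zb
ex,ey=fr(PY); d=fm-PO; print("pipe frame foot",d@ex,d@ey,d[2],"corner z",fu[2]-.004,"slope",np.degrees(np.arcsin(xb[2])))
print(o['clock'],o['ee_pos'],o['contact_force'],o['q'])
for n,b in(("scene",(270,120,470,270)),("top",(190,160,350,300))):
    cv2.imwrite(f"pics/{tag}_{n}.png",overlay(n,optics.camera(n),fu,xb,zb,box=b))
E
python3 chk.py p1 .0837 .0011
```

```text
pipe frame foot 0.0004880770633467276 -0.11171560657924559 0.047395304317633 corner z 0.042301203644946106 slope 31.89510727006954
5.6 [0.5555 0.0954 0.0915] [-0.0167 -0.038  -1.1998] [-0.2946  0.5523  1.5937  0.6124  1.1495 -0.42  ]
```

View pics/p1_scene.png

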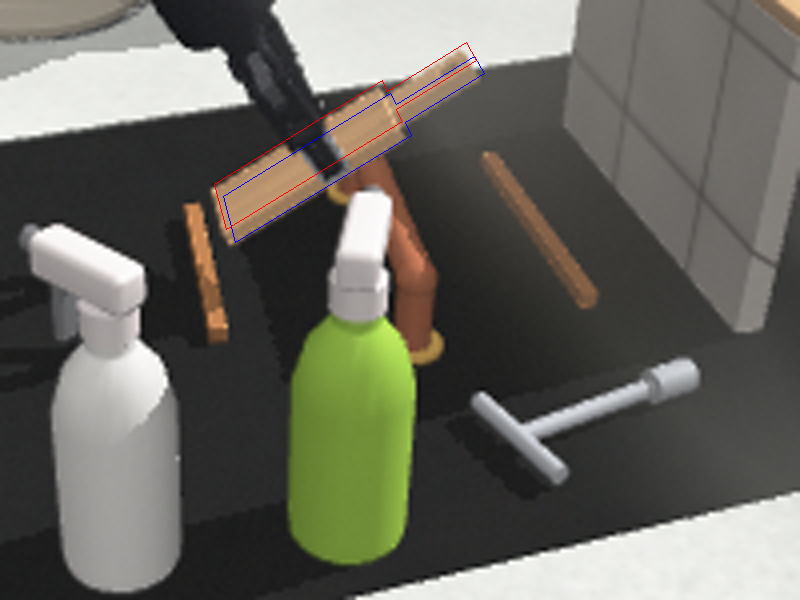

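View pics/p1_top.png

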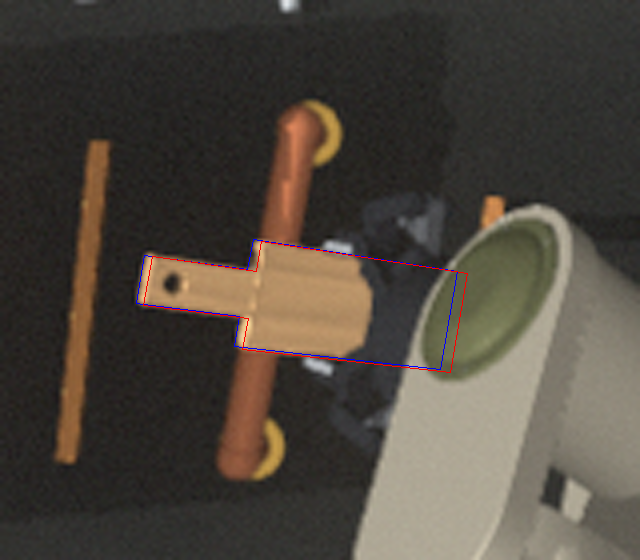

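The overlay fits to about 2 mm, and the board is 40 mm above its prop pose. I'll lower it gently and release.

>>> send_rows([
  {"jaw": 0, "offset": [0, 0, -0.05], "rot": [0, 0, 0]},
  {"jaw": 0, "offset": [0, 0, -0.1], "rot": [0, 0, 0]},
  {"jaw": 0, "offset": [0, 0, -0.15], "rot": [0, 0, 0]},
  {"jaw": 0, "offset": [0, 0, -0.18], "rot": [0, 0, 0]},
  {"jaw": 0, "offset": [0, 0, -0.2], "rot": [0, 0, 0]},
  {"jaw": 0, "offset": [0, 0, -0.2], "rot": [0, 0, 0]},
  {"jaw": 0, "offset": [0, 0, -0.2], "rot": [0, 0, 0]},
])

```text
clock: 6.28
ee_pos: [0.5557, 0.0959, 0.0532]
tool_rot: [[0.094, 0.985, -0.147], [0.52, -0.174, -0.836], [-0.849, 0.003, -0.529]]
contact_force: [1.1, 0.0, -0.3]
opening: 0.058
```

```bash
python3 chk.py p2 .0837 .0011
```

```text
pipe frame foot 0.0007210066907408591 -0.11116787629319659 0.009127730629698105 corner z 0.004034947064164464 slope 31.9184755053712
6.2833 [0.5557 0.0959 0.0532] [ 1.1444  0.0401 -0.3316] [-0.2939  0.611   1.6281  0.6413  1.0718 -0.4827]
```

View pics/p2_scene.png

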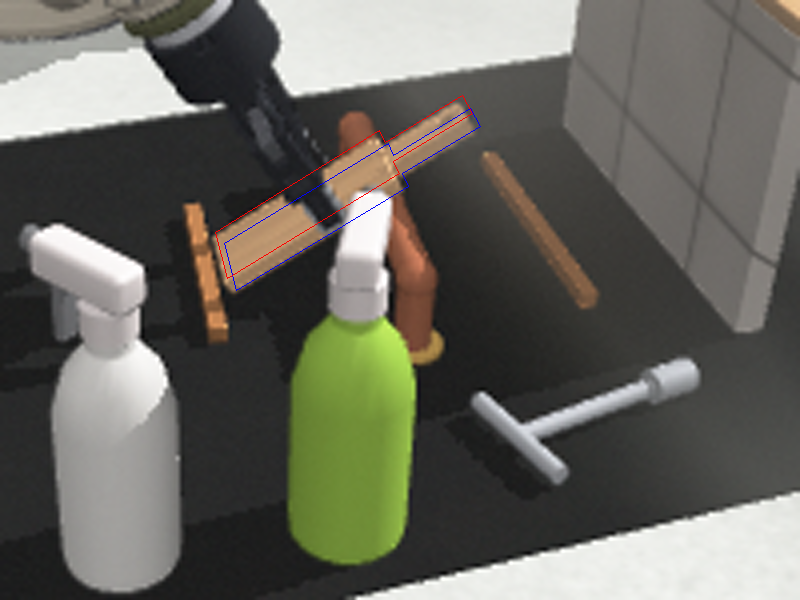

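>>> send_rows([
  {"jaw": 0, "offset": [0, 0, -0.008], "rot": [0, 0, 0]},
  {"jaw": 0, "offset": [0, 0, -0.008], "rot": [0, 0, 0]},
  {"jaw": 0, "offset": [0, 0, -0.008], "rot": [0, 0, 0]},
])

```text
clock: 6.63
ee_pos: [0.5557, 0.0959, 0.0519]
tool_rot: [[0.095, 0.985, -0.146], [0.52, -0.174, -0.836], [-0.849, 0.003, -0.529]]
contact_force: [0.1, 0.9, -1.0]
opening: 0.0576
```

>>> send_rows([
  {"jaw": 0.8, "offset": [0, 0, 0], "rot": [0, 0, 0]},
  {"jaw": 1, "offset": [0, 0, 0], "rot": [0, 0, 0]},
  {"jaw": 1, "offset": [0, 0, 0], "rot": [0, 0, 0]},
  {"jaw": 1, "offset": [0, 0, 0], "rot": [0, 0, 0]},
  {"jaw": 1, "offset": [0, 0, 0], "rot": [0, 0, 0]},
  {"jaw": 1, "offset": [0, 0, 0], "rot": [0, 0, 0]},
])

```text
clock: 7.13
ee_pos: [0.5557, 0.0959, 0.0518]
tool_rot: [[0.095, 0.985, -0.146], [0.52, -0.174, -0.836], [-0.849, 0.003, -0.529]]
contact_force: [0.1, -0.1, -0.7]
opening: 0.0851
```

>>> send_rows([
  {"jaw": 1, "offset": [-0.01, -0.06, 0.1], "rot": [0, 0, 0]},
  {"jaw": 1, "offset": [-0.02, -0.12, 0.2], "rot": [0, 0, 0]},
  {"jaw": 1, "offset": [-0.04, -0.24, 0.4], "rot": [0, 0, 0]},
  {"jaw": 1, "offset": [-0.05, -0.3, 0.6], "rot": [-0.04, 0.01, 0]},
  {"jaw": 1, "offset": [-0.05, -0.4, 0.7], "rot": [-0.04, 0.01, 0]},
  {"jaw": 1, "offset": [-0.05, -0.6, 0.7], "rot": [-0.08, 0.016, 0]},
  {"jaw": 1, "offset": [-0.05, -0.8, 0.7], "rot": [-0.12, 0.024, -0.02]},
  {"jaw": 1, "offset": [-0.05, -0.9, 0.7], "rot": [-0.174, 0.031, -0.02]},
  {"jaw": 1, "offset": [-0.05, -0.9, 0.7], "rot": [-0.174, 0.031, -0.02]},
])

```text
clock: 7.88
ee_pos: [0.5461, -0.0872, 0.1926]
tool_rot: [[0.02, 0.972, -0.234], [-0.01, -0.234, -0.972], [-1.0, 0.022, 0.005]]
contact_force: [-0.4, 0.3, -0.7]
opening: 0.0853
```

Run:
```python
from h import *
o=arm.get_obs(); print(o['clock'],o['ee_pos'],o['tool_rot'].round(3),o['q'].round(3))
yF=-.1115;th=np.radians(31)
xb,zb=board_axes(PY,th); ex,ey=fr(PY); F=PO+yF*ey
for n,b in(("scene",(270,120,470,270)),("top",(190,160,350,300))):
    cv2.imwrite(f"pics/p3_{n}.png",overlay(n,optics.camera(n),F,xb,zb,box=b))
```

```text
7.8833 [ 0.54611129 -0.0872266   0.19260036] [[ 0.02   0.972 -0.234]
 [-0.01  -0.234 -0.972]
 [-1.     0.022  0.005]] [-0.372  0.407  1.371 -0.002  1.34  -0.135]
```

View pics/p3_scene.png

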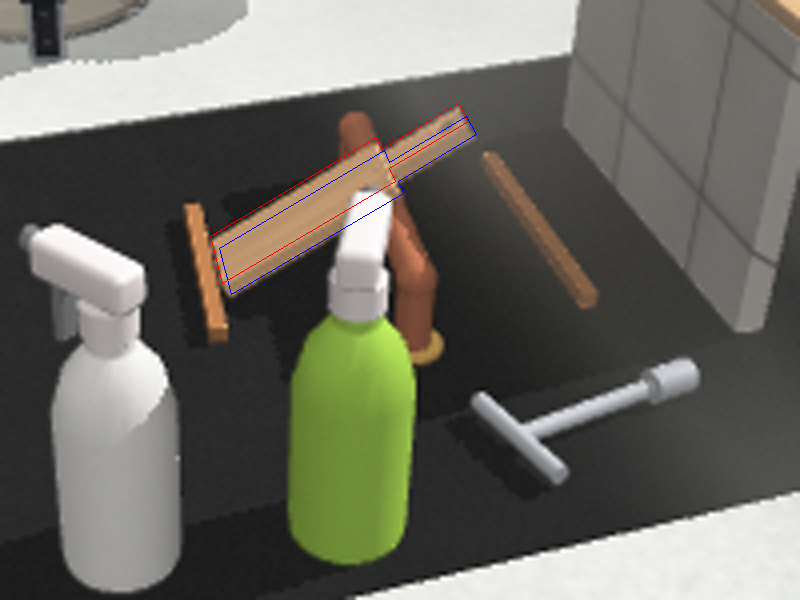

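View pics/p3_top.png

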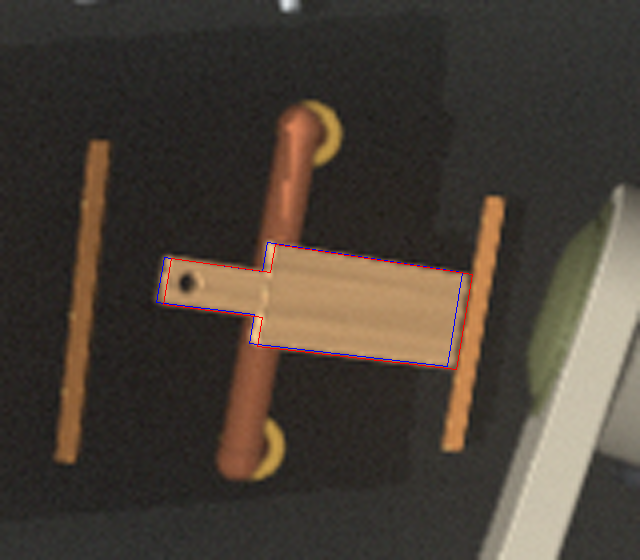

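The board rests on the pipe at about 31°. Its foot is right at the batten (overlay edge near crop (468,275) in the top view), and it is released. Next is a second grasp with the tool straight down, about 31° different relative to the board.

Run:
```python
from h import *
np.set_printoptions(precision=4,suppress=True)
o=arm.get_obs(); th=np.radians(31)
xb,zb=board_axes(PY,th); ex,ey=fr(PY); F=PO-.1115*ey
M=F+.0837*xb+.006*zb; tcp=M-[0,0,.017]
R=np.c_[-Z,ex,-ey]
print(M,tcp,np.linalg.det(R)); print(delta(o,tcp,R)); print(delta(o,tcp+[0,0,.08],R))
```

```text
[0.5541 0.0908 0.0523] [0.5541 0.0908 0.0353] 0.9999999999999999
(array([ 0.042 ,  0.8698, -0.7832]), array([0.0007, 0.006 , 0.0185]))
(array([ 0.042 ,  0.8698, -0.3832]), array([0.0007, 0.006 , 0.0185]))
```

>>> send_rows([
  {"jaw": 1, "offset": [0.01, 0.2, 0], "rot": [0.001, 0.006, 0.018]},
  {"jaw": 1, "offset": [0.02, 0.4, -0.05], "rot": [0.001, 0.006, 0.018]},
  {"jaw": 1, "offset": [0.03, 0.6, -0.1], "rot": [0.001, 0.006, 0.018]},
  {"jaw": 1, "offset": [0.04, 0.78, -0.2], "rot": [0.001, 0.006, 0.018]},
  {"jaw": 1, "offset": [0.042, 0.87, -0.3], "rot": [0.001, 0.006, 0.018]},
  {"jaw": 1, "offset": [0.042, 0.87, -0.4], "rot": [0.001, 0.006, 0.018]},
  {"jaw": 1, "offset": [0.042, 0.87, -0.4], "rot": [0.001, 0.006, 0.018]},
])

```text
clock: 8.57
ee_pos: [0.5519, 0.0913, 0.1081]
tool_rot: [[-0.008, 0.985, -0.174], [0.004, -0.174, -0.985], [-1.0, -0.008, -0.002]]
contact_force: [-0.2, -0.3, 0.1]
opening: 0.0858
```

Run:
```python
from h import *
o=arm.get_obs(); print(o['clock'],o['ee_pos'],o['tool_rot'].round(4))
im=optics.camera("scene")[90:270,270:470]; cv2.imwrite("pics/g3.png",cv2.resize(im[:,:,::-1],None,fx=4,fy=3.3,interpolation=2))
im=optics.camera("top")[160:300,190:350]; cv2.imwrite("pics/g3t.png",cv2.resize(im[:,:,::-1],None,fx=4,fy=4,interpolation=2))
```

```text
8.5667 [0.55186562 0.0913009  0.1080908 ] [[-0.0078  0.9847 -0.1741]
 [ 0.0038 -0.1741 -0.9847]
 [-1.     -0.0083 -0.0024]]
```

View pics/g3.png

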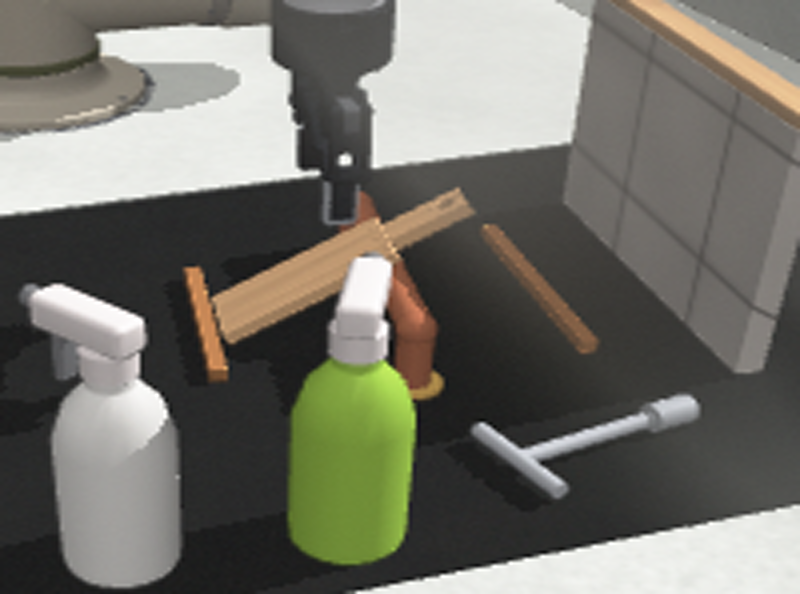

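View pics/g3t.png

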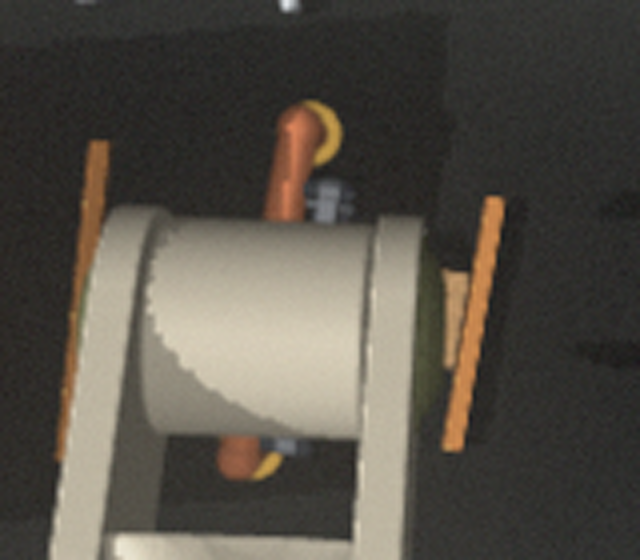

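The gripper is centred over the blade, with the board still propped and its foot at the batten. I'll descend and grip.

>>> send_rows([
  {"jaw": 1, "offset": [0.01, 0, -0.1], "rot": [0, 0, 0]},
  {"jaw": 1, "offset": [0.01, 0, -0.2], "rot": [0, 0, 0]},
  {"jaw": 1, "offset": [0.01, 0, -0.28], "rot": [0, 0, 0]},
  {"jaw": 1, "offset": [0.01, 0, -0.34], "rot": [0, 0, 0]},
  {"jaw": 1, "offset": [0.01, 0, -0.37], "rot": [0, 0, 0]},
  {"jaw": 1, "offset": [0.01, 0, -0.37], "rot": [0, 0, 0]},
])

```text
clock: 9.17
ee_pos: [0.5563, 0.0892, 0.0378]
tool_rot: [[-0.0, 0.984, -0.177], [0.002, -0.177, -0.984], [-1.0, -0.001, -0.002]]
contact_force: [-0.9, -1.1, -0.1]
opening: 0.0857
```

>>> send_rows([
  {"jaw": 0.5, "offset": [0, 0, 0], "rot": [0, 0, 0]},
  {"jaw": 0, "offset": [0, 0, 0], "rot": [0, 0, 0]},
  {"jaw": 0, "offset": [0, 0, 0], "rot": [0, 0, 0]},
  {"jaw": 0, "offset": [0, 0, 0], "rot": [0, 0, 0]},
  {"jaw": 0, "offset": [0, 0, 0], "rot": [0, 0, 0]},
  {"jaw": 0, "offset": [0, 0, 0], "rot": [0, 0, 0]},
])

```text
clock: 9.67
ee_pos: [0.5569, 0.0896, 0.0394]
tool_rot: [[0.003, 0.984, -0.176], [0.001, -0.176, -0.984], [-1.0, 0.003, -0.001]]
contact_force: [-0.2, -2.9, 5.3]
opening: 0.0584
```

Run:
```python
from h import *
np.set_printoptions(precision=5,suppress=True)
o=arm.get_obs(); print(o['clock'],o['ee_pos'],o['tool_rot'],o['opening'],o['contact_force'],o['moment'])
```

```text
9.6667 [0.5569  0.08958 0.03937] [[ 0.00283  0.98439 -0.176  ]
 [ 0.00079 -0.17601 -0.98439]
 [-1.       0.00265 -0.00127]] 0.05839628734175274 [-0.22374 -2.85736  5.29195] [-0.26973  0.1372  -0.04712]
```

>>> send_rows([
  {"jaw": 0, "offset": [0, 0, 0.1], "rot": [0, 0, 0]},
  {"jaw": 0, "offset": [0, 0, 0.25], "rot": [0, 0, 0]},
  {"jaw": 0, "offset": [0, 0, 0.4], "rot": [0, 0, 0]},
  {"jaw": 0, "offset": [0, 0, 0.55], "rot": [0, 0, 0]},
  {"jaw": 0, "offset": [0, 0, 0.6], "rot": [0, 0, 0]},
  {"jaw": 0, "offset": [0, 0, 0.6], "rot": [0, 0, 0]},
  {"jaw": 0, "offset": [0, 0, 0.6], "rot": [0, 0, 0]},
])

```text
clock: 10.25
ee_pos: [0.5557, 0.0899, 0.1574]
tool_rot: [[-0.0, 0.984, -0.176], [0.001, -0.176, -0.984], [-1.0, -0.0, -0.001]]
contact_force: [-0.1, -0.0, -2.1]
opening: 0.0585
```

```bash
cat > gr.py <<'E'
from h import *
# board in tool frame at grasp: TCP pose at grasp & board pose propped
ex,ey=fr(PY); xb0,zb0=board_axes(PY,np.radians(31)); F0=PO-.1115*ey
Rg=np.array([[0.00283,.98439,-.176],[.00079,-.17601,-.98439],[-1,.00265,-.00127]]); pg=np.array([.5569,.08958,.03937])
fT=Rg.T@(F0-pg); fT[1]=0
xT=Rg.T@xb0; xT[1]=0; xT/=np.linalg.norm(xT); zT=np.cross(xT,[0,1,0])
def board(o,f=fT):
    R=o['tool_rot']; return o['ee_pos']+R@f, R@xT, R@zT
E
python3 - <<'E'
from gr import *
print(fT,xT,zT)
o=arm.get_obs(); F,xb,zb=board(o); print(o['clock'],o['ee_pos'],F,xb,zb)
for n,b in(("scene",(270,80,470,230)),("top",(190,160,350,300))):
    cv2.imwrite(f"pics/w1_{n}.png",overlay(n,optics.camera(n),F,xb,zb,box=b))
E
```

```text
[0.03527594 0.         0.06799261] [-0.51395199  0.         -0.85781895] [ 0.85781895  0.         -0.51395199]
10.25 [0.55572675 0.08990611 0.15736971] [0.54375579 0.02302088 0.12200803] [0.15104076 0.84375766 0.51503369] [ 0.0903116   0.50705391 -0.85716985]
```

View pics/w1_scene.png

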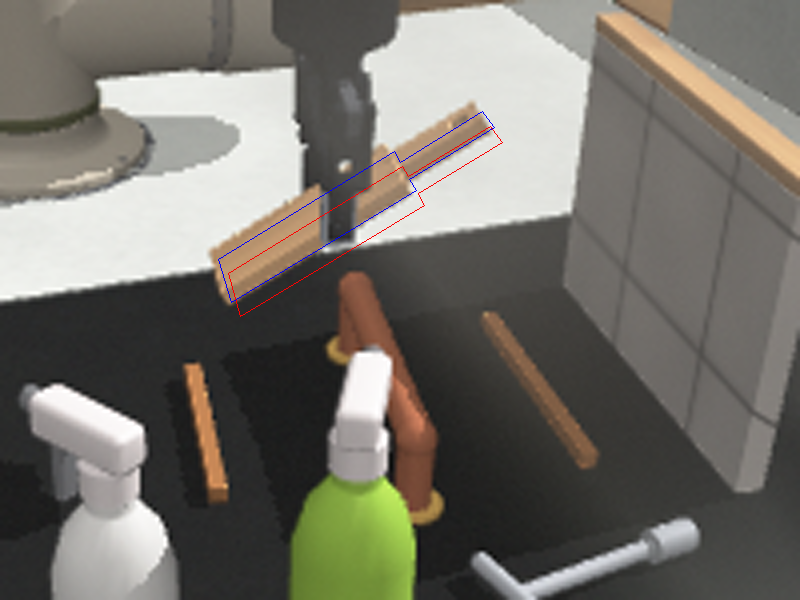

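View pics/w1_top.png

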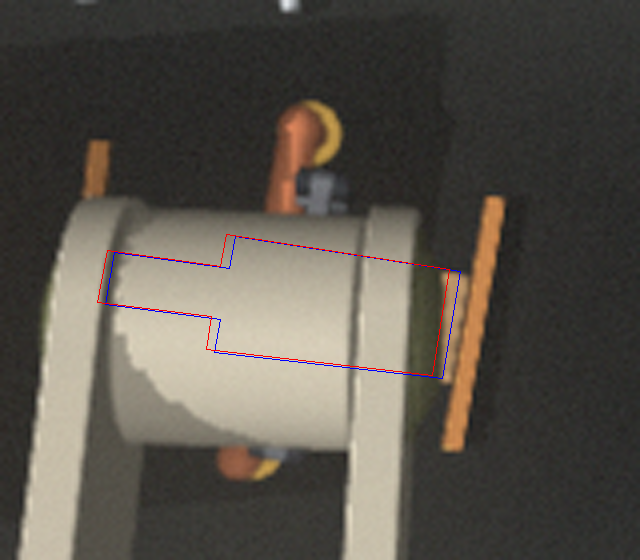

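```bash
sed -i 's/zT=np.cross(xT,\[0,1,0\])/zT=np.cross([0,1,0],xT); zT=zT if zT@(Rg.T@zb0)>0 else -zT/' gr.py
cat > tgt.py <<'E'
from gr import *
np.set_printoptions(precision=4,suppress=True)
yF,zF=-.061,.002
th=np.arccos((-.003-yF)/.195)
wx,wy=fr(WY); xb,zb=board_axes(WY,th); F=WO+yF*wy+zF*Z
T=np.c_[xT,np.cross(zT,xT),zT]; B=np.c_[xb,np.cross(zb,xb),zb]
R=B@T.T; tcp=F-R@fT
def rep(o):
    f,x,z=board(o); m=f+.006*z-WO; t=f+.195*x+.006*z-WO
    print("clock",o['clock'],"foot wall frame",m@wx,m@wy,m[2],"Fz",f[2]-.004,"Fy",(f-WO)@wy,"tip",t@wy,t[2],"tip under gap",-(f+.195*x-WO)@wy,"slope",np.degrees(np.arcsin(x[2])),o['contact_force'],o['q'])
E
python3 - <<'E'
from tgt import *
o=arm.get_obs(); print(np.degrees(th),tcp,R); print(board(o))
for h,b in((.09,.03),(.02,0),(0,0)): print(delta(o,tcp+h*Z-b*wy,R))
E
```

```text
72.69633791450377 [0.5624 0.3015 0.0776] [[ 0.0665  0.995  -0.0745]
 [ 0.6628 -0.0998 -0.7421]
 [-0.7458 -0.     -0.6661]]
(array([0.5432, 0.023 , 0.1207]), array([0.1527, 0.8437, 0.5147]), array([-0.0878, -0.5072,  0.8574]))
(array([0.0208, 0.9086, 0.0579]), array([ 0.2295, -0.033 ,  0.023 ]))
(array([ 0.0358,  1.0579, -0.2921]), array([ 0.2295, -0.033 ,  0.023 ]))
(array([ 0.0358,  1.0579, -0.3921]), array([ 0.2295, -0.033 ,  0.023 ]))
```

>>> send_rows([
  {"jaw": 0, "offset": [0, 0.05, 0.15], "rot": [0.03, -0.004, 0.003]},
  {"jaw": 0, "offset": [0, 0.12, 0.25], "rot": [0.065, -0.009, 0.006]},
  {"jaw": 0, "offset": [0, 0.2, 0.3], "rot": [0.1, -0.014, 0.01]},
  {"jaw": 0, "offset": [0.01, 0.35, 0.35], "rot": [0.135, -0.019, 0.013]},
  {"jaw": 0, "offset": [0.01, 0.5, 0.35], "rot": [0.17, -0.024, 0.017]},
  {"jaw": 0, "offset": [0.01, 0.65, 0.35], "rot": [0.2, -0.029, 0.02]},
  {"jaw": 0, "offset": [0.02, 0.78, 0.35], "rot": [0.23, -0.033, 0.023]},
  {"jaw": 0, "offset": [0.02, 0.8, 0.35], "rot": [0.23, -0.033, 0.023]},
  {"jaw": 0, "offset": [0.02, 0.8, 0.35], "rot": [0.23, -0.033, 0.023]},
])

```text
clock: 11.1
ee_pos: [0.5595, 0.2499, 0.2258]
tool_rot: [[0.066, 0.995, -0.077], [0.662, -0.101, -0.743], [-0.747, -0.002, -0.665]]
contact_force: [-0.9, 0.2, -1.6]
opening: 0.0583
```

```bash
cat > look.py <<'E'
from tgt import *
import sys
o=arm.get_obs(); rep(o); F,xb,zb=board(o)
for h,b in((.06,.02),(.02,0),(0,0)): print(delta(o,tcp+h*Z-b*wy,R))
for n,b in(("scene",(340,40,520,220)),("top",(130,140,310,310))):
    cv2.imwrite(f"pics/{sys.argv[1]}_{n}.png",overlay(n,optics.camera(n),F,xb,zb,box=b,s=3 if n=='top' else 3))
E
python3 look.py w2
```

```text
clock 11.1 foot wall frame 0.0020675810056601995 -0.11840331306962365 0.1520289680195629 Fz 0.15023836970707594 Fy -0.11267673272448407 tip -0.060209362198743524 0.3381426223235847 tip under gap 0.054482781853603945 slope 72.63618496078335 [-0.8778  0.1955 -1.5683] [-0.0706  0.439   1.4192  0.7524  1.3386 -0.1707]
(array([ 0.0046,  0.1583, -0.441 ]), array([ 0.0003, -0.0006,  0.0005]))
(array([ 0.0146,  0.2578, -0.641 ]), array([ 0.0003, -0.0006,  0.0005]))
(array([ 0.0146,  0.2578, -0.741 ]), array([ 0.0003, -0.0006,  0.0005]))
```

View pics/w2_scene.png

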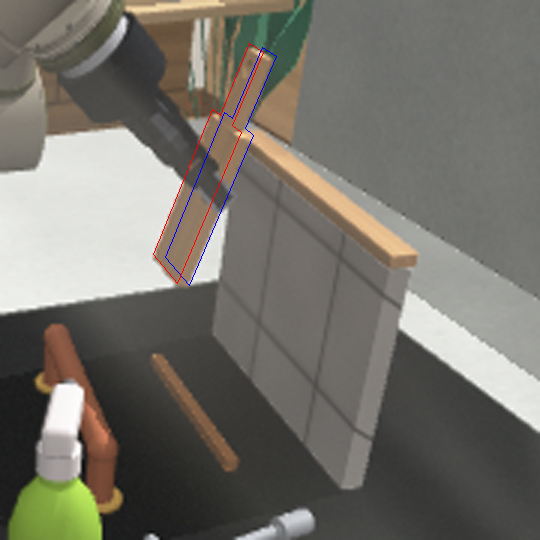

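View pics/w2_top.png

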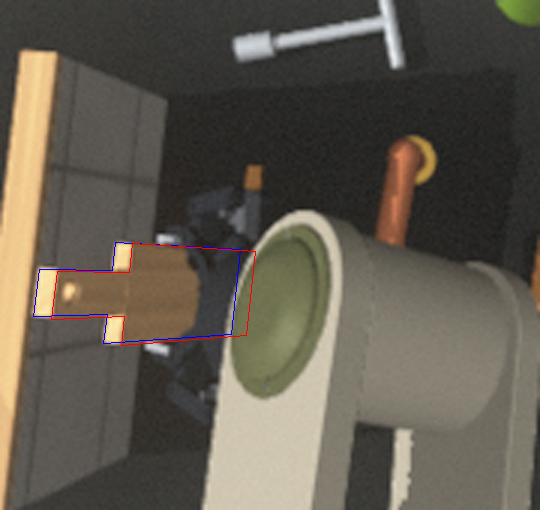

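The overlay fits the board. It hangs 55 mm in front of the wall and square to it. I'll descend to 20 mm above the target and check again.

>>> send_rows([
  {"jaw": 0, "offset": [0, 0.08, -0.15], "rot": [0, 0, 0]},
  {"jaw": 0, "offset": [0.005, 0.14, -0.3], "rot": [0, 0, 0]},
  {"jaw": 0, "offset": [0.005, 0.16, -0.44], "rot": [0, 0, 0]},
  {"jaw": 0, "offset": [0.01, 0.2, -0.54], "rot": [0, 0, 0]},
  {"jaw": 0, "offset": [0.015, 0.23, -0.6], "rot": [0, 0, 0]},
  {"jaw": 0, "offset": [0.015, 0.255, -0.64], "rot": [0, 0, 0]},
  {"jaw": 0, "offset": [0.015, 0.255, -0.64], "rot": [0, 0, 0]},
  {"jaw": 0, "offset": [0.015, 0.255, -0.64], "rot": [0, 0, 0]},
])

```text
clock: 11.87
ee_pos: [0.5635, 0.3008, 0.1005]
tool_rot: [[0.07, 0.995, -0.073], [0.664, -0.102, -0.741], [-0.745, 0.003, -0.668]]
contact_force: [-0.1, -0.1, -1.2]
opening: 0.0586
```

```bash
python3 look.py w3
```

```text
clock 11.8667 foot wall frame 0.0013544591514563441 -0.06714104892365366 0.02665405666913314 Fz 0.02488070061058852 Fy -0.06140912487225581 tip -0.009505611059001088 0.21294108893875013 tip under gap 0.0037736870076032396 slope 72.80770395407197 [-0.1395 -0.0685 -1.1551] [ 0.0226  0.614   1.5303  0.8522  1.0751 -0.3319]
(array([-0.0155, -0.0962,  0.1853]), array([-0.0005,  0.0012,  0.0005]))
(array([-0.0055,  0.0033, -0.0147]), array([-0.0005,  0.0012,  0.0005]))
(array([-0.0055,  0.0033, -0.1147]), array([-0.0005,  0.0012,  0.0005]))
```

View pics/w3_scene.png

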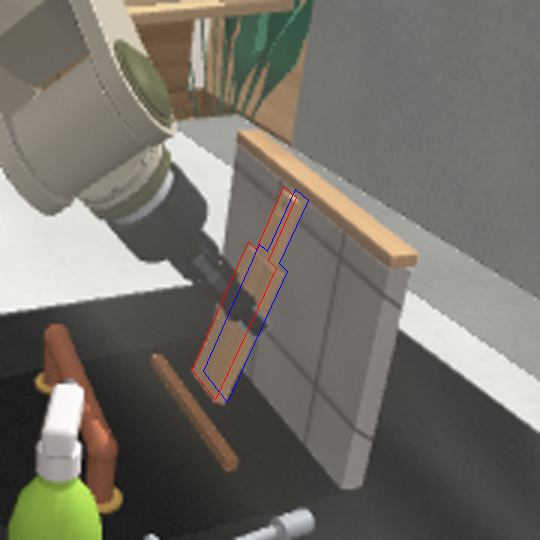

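View pics/w3_top.png

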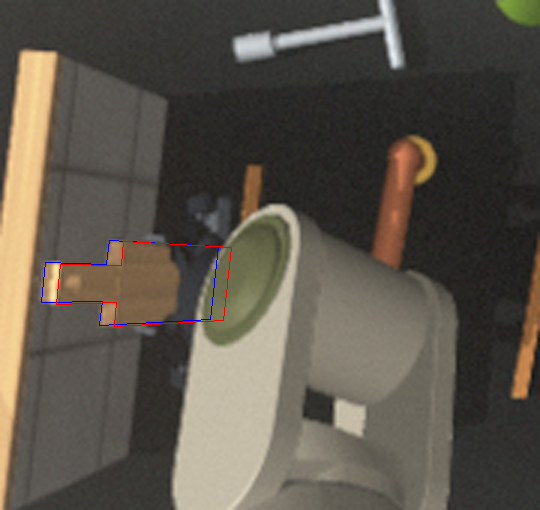

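>>> send_rows([
  {"jaw": 0, "offset": [-0.005, 0, -0.04], "rot": [0, 0, 0]},
  {"jaw": 0, "offset": [-0.005, 0, -0.07], "rot": [0, 0, 0]},
  {"jaw": 0, "offset": [-0.005, 0, -0.09], "rot": [0, 0, 0]},
  {"jaw": 0, "offset": [-0.005, 0, -0.105], "rot": [0, 0, 0]},
  {"jaw": 0, "offset": [-0.005, 0, -0.115], "rot": [0, 0, 0]},
  {"jaw": 0, "offset": [-0.005, 0, -0.115], "rot": [0, 0, 0]},
  {"jaw": 0, "offset": [-0.005, 0, -0.115], "rot": [0, 0, 0]},
])

```text
clock: 12.55
ee_pos: [0.5621, 0.3009, 0.0767]
tool_rot: [[0.069, 0.995, -0.074], [0.664, -0.102, -0.741], [-0.744, 0.002, -0.668]]
contact_force: [-0.3, 0.7, -1.6]
opening: 0.0586
```

```bash
python3 look.py w4
```

```text
clock 12.55 foot wall frame -0.00020319566030939842 -0.06717145498125135 0.0027964749583833824 Fz 0.0010237036402715068 Fy -0.06143934674600445 tip -0.009555671439271876 0.18909021676017418 tip under gap 0.003823563204024968 slope 72.81437490158866 [-0.3293  0.6634 -1.585 ] [ 0.0228  0.6482  1.5526  0.8762  1.0392 -0.3797]
(array([-0.0083, -0.0967,  0.3046]), array([-0.0006,  0.0007,  0.0006]))
(array([0.0017, 0.0028, 0.1046]), array([-0.0006,  0.0007,  0.0006]))
(array([0.0017, 0.0028, 0.0046]), array([-0.0006,  0.0007,  0.0006]))
```

View pics/w4_scene.png

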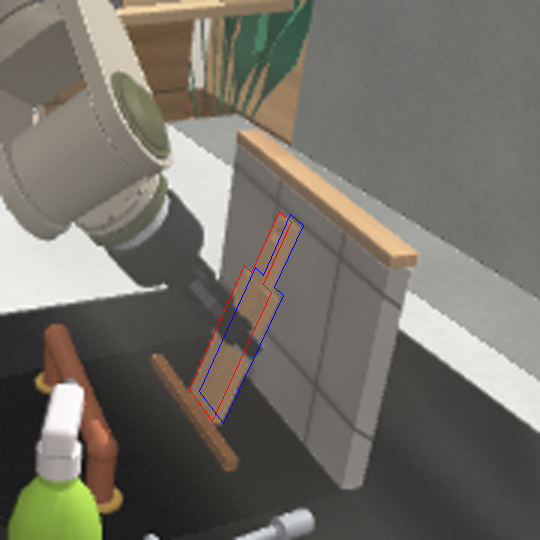

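The board is at its target by the overlay: foot just inside the batten, tip a few mm off the tiles. I'll release.

>>> send_rows([
  {"jaw": 0.78, "offset": [0, 0, 0], "rot": [0, 0, 0]},
  {"jaw": 0.85, "offset": [0, 0, 0], "rot": [0, 0, 0]},
  {"jaw": 1, "offset": [0, 0, 0], "rot": [0, 0, 0]},
  {"jaw": 1, "offset": [0, 0, 0], "rot": [0, 0, 0]},
  {"jaw": 1, "offset": [0, 0, 0], "rot": [0, 0, 0]},
  {"jaw": 1, "offset": [0, 0, 0], "rot": [0, 0, 0]},
  {"jaw": 1, "offset": [0, 0, 0], "rot": [0, 0, 0]},
])

```text
clock: 13.23
ee_pos: [0.5621, 0.3009, 0.0767]
tool_rot: [[0.07, 0.995, -0.074], [0.664, -0.102, -0.741], [-0.744, 0.002, -0.668]]
contact_force: [-0.4, 0.3, -0.7]
opening: 0.0852
```

Run:
```python
from tgt import *
for n,b in(("scene",(340,40,520,220)),("top",(130,140,310,310))):
    xb,zb=board_axes(WY,np.radians(71.)); F=WO-.0637*wy
    cv2.imwrite(f"pics/w5_{n}.png",overlay(n,optics.camera(n),F,xb,zb,box=b,s=3))
```

```text
(no output)
```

View pics/w5_scene.png

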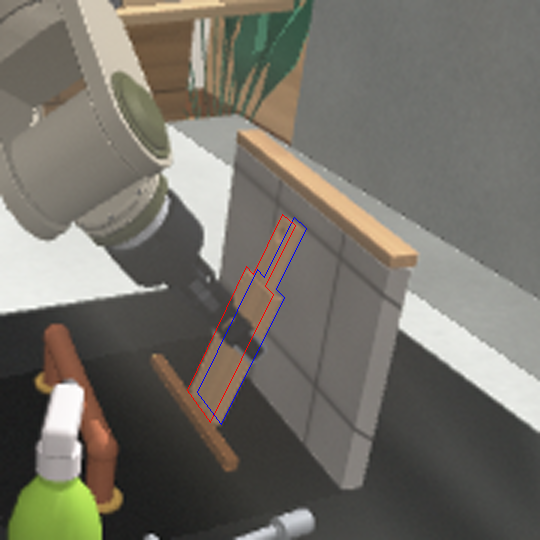

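It leans on the wall, handle up. I'll back out along the tool axis.

>>> send_rows([
  {"jaw": 1, "offset": [-0.007, -0.066, 0.074], "rot": [0, 0, 0]},
  {"jaw": 1, "offset": [-0.014, -0.133, 0.149], "rot": [0, 0, 0]},
  {"jaw": 1, "offset": [-0.028, -0.266, 0.298], "rot": [0, 0, 0]},
  {"jaw": 1, "offset": [-0.042, -0.4, 0.446], "rot": [0, 0, 0]},
  {"jaw": 1, "offset": [-0.06, -0.55, 0.62], "rot": [0, 0, 0]},
  {"jaw": 1, "offset": [-0.08, -0.75, 0.85], "rot": [0, 0, 0]},
  {"jaw": 1, "offset": [-0.08, -0.75, 0.85], "rot": [0, 0, 0]},
  {"jaw": 1, "offset": [-0.08, -0.75, 0.85], "rot": [0, 0, 0]},
])

```text
clock: 14.0
ee_pos: [0.5475, 0.1481, 0.2506]
tool_rot: [[0.077, 0.994, -0.072], [0.662, -0.105, -0.742], [-0.745, 0.01, -0.667]]
contact_force: [0.3, -0.2, -0.1]
opening: 0.0856
```

>>> send_rows([
  {"jaw": 1, "offset": [-0.3, -0.6, 0.1], "rot": [-0.04, 0, 0]},
  {"jaw": 1, "offset": [-0.3, -0.6, 0.1], "rot": [-0.08, 0, 0]},
  {"jaw": 1, "offset": [-0.3, -0.6, 0.1], "rot": [-0.12, 0, 0]},
  {"jaw": 1, "offset": [-0.5, -1, 0.1], "rot": [-0.15, 0, 0]},
  {"jaw": 1, "offset": [-0.5, -1, 0.1], "rot": [-0.2, 0, 0]},
  {"jaw": 1, "offset": [-0.5, -1, 0.1], "rot": [-0.2, 0, 0]},
  {"jaw": 1, "offset": [-0.5, -1, 0.1], "rot": [-0.2, 0, 0]},
  {"jaw": 1, "offset": [-0.5, -1, 0.1], "rot": [-0.2, 0, 0]},
])

```text
clock: 14.67
ee_pos: [0.4461, -0.0484, 0.2663]
tool_rot: [[0.069, 0.995, -0.075], [0.101, -0.082, -0.991], [-0.992, 0.061, -0.107]]
contact_force: [1.3, 0.1, -0.2]
opening: 0.0852
```

Run:
```python
from tgt import *
print(arm.get_obs()['clock'])
for n,b in(("scene",(340,40,520,220)),("top",(130,140,310,310))):
    im=optics.camera(n); cv2.imwrite(f"pics/w6full_{n}.png",im[:,:,::-1])
    xb,zb=board_axes(WY,np.radians(71.)); F=WO-.0637*wy
    a=overlay(n,im,F,xb,zb,box=b,s=3); b_=cv2.resize(im[b[1]:b[3],b[0]:b[2],::-1],None,fx=3,fy=3,interpolation=2)
    cv2.imwrite(f"pics/w6_{n}.png",cv2.resize(np.hstack([a,b_]),(800,int(800*a.shape[0]/(2*a.shape[1])))))
```

```text
14.6667
```

View pics/w6_scene.png

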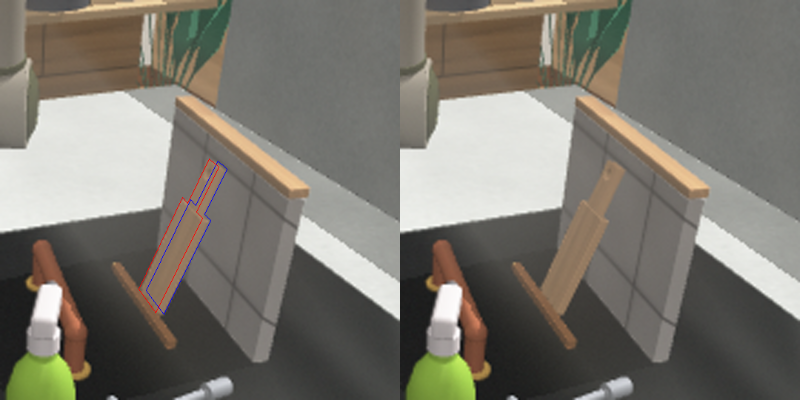

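View pics/w6_top.png

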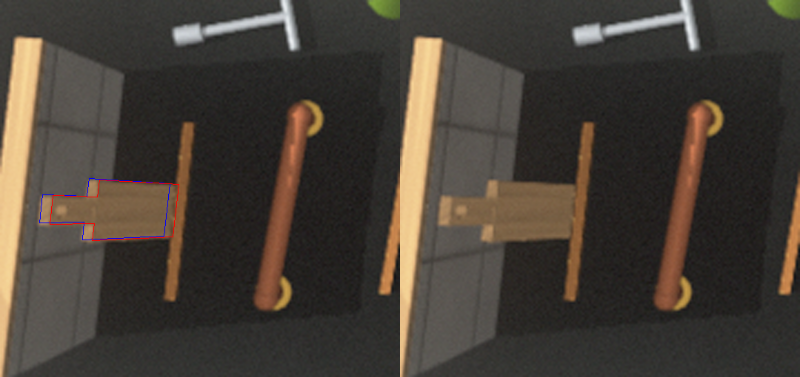

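View pics/w6full_top.png

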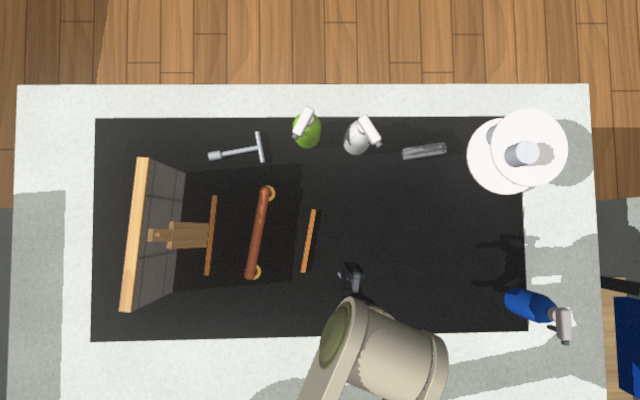

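The final views show the board leaning on the tiles and matching the ideal 71° overlay. Its foot edge meets the batten (right half of the top crop, x≈575). Comparing the full top view with the first one, the bottles, key and brush haven't moved, and the arm is clear of everything. I'm handing in.

```bash
python3 -c "
from cell import job
print(job.job_done())"
```

```text
the job is handed in; nothing more can be done
None
```

The board is standing against the tiled wall to dry and released, and I handed the job in at about 15 s of the 64 s allowed.

- **Prop over the pipe:** I gripped the flat board across its blade, propped it over the copper pipe and let go. The pictures after release showed it at about 31°, handle end up, with its foot at the pipe's batten.
- **Stand against the wall:** I took it again with the tool pointing straight down, about 31° different from the first grip. I then leaned it on the wall, let go and backed out along the tool's axis.

**Last checks:** In both views the board matches the expected 71° lean to within a few millimetres. The foot meets the wall batten and the handle end is up at the tiles. The top view suggests it is turned 2–3° off square, judged by eye and within the 0.2 rad limit. In the top view the bottles, pipe key and brush are where they started, and the gripper is open and clear of everything.

None of the checks failed. The overlays disagreed with the pictures by 1–2 mm, about the accuracy of the camera calibration. I judged the contact with the wall from the pictures only, because nothing measures it directly, and the hand-in reported no verdict.

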